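# Pack out the gap on the sloping stand

### The job

On the sloping stand there is a gap between the end stop and the bolted aluminium block. Of the four packers standing on the table, which differ only in thickness, choose the two that together fill this gap snugly, and slip them in side by side, square and centred between the walls, right down to the floor of the gap. They must go in gently, without forcing; do not disturb the two small bottles or the blue cap.

Things in the scene. Friction and masses are not known exactly. Their poses are not given: they have to be found in the camera images.
- stand: Fixed bench stand: grey base plate 200 x 120 mm with a sloping grey bed on posts; its place and yaw vary. Origin on the table top, 52 mm straight below the origin of the cradle. Its x axis points (level) from the end stop to the back plate, between the robot's left (+y) and ahead; z up.
- cradle: The bed of the stand (180 x 90 mm), fixed to it. Origin: centre of the floor of the gap. z: square to the bed, straight up out of the gap, leaning 30 degrees from vertical towards the stop side; x: up the slope, across the gap; y: level, along the walls. The gap is 50 mm wide (x = -25 to +25 mm), open above and at both ends along y. Nothing in it moves.
- stop_top (a point): Middle of the top of the steel end stop, the gap's wall on the low side, to the robot's right: 18 mm thick, 46 mm wide along y, 45 mm high from the bed. Its inner face is straight up to 35 mm, then flares outward 30 degrees as a lead-in.
- block_top (a point): Middle of the top of the bolted aluminium block, the gap's wall on the high side: 38 mm thick, 46 mm wide, 45 mm high, same lead-in; brass fittings stand 5 mm above its top. Behind it a steel back plate, 70 mm high, 84 mm wide.
- packer_14: Loose plain grey metal packer: flat block 14 mm thick (its x), 56 mm wide (y), 80 mm high (z), long top edges bevelled (3 x 6 mm), two dark dots on each large face; under 0.35 kg. Origin: centre of its underside. Starts upright on its 14 x 56 mm end, its thickness facing roughly to the robot, order mixed. Held high up across the 56 mm, the fingers pass outside the 46 mm wide walls.
- packer_22: Loose plain grey metal packer: flat block 22 mm thick (its x), 56 mm wide (y), 80 mm high (z), long top edges bevelled (3 x 6 mm), two dark dots on each large face; under 0.35 kg. Origin: centre of its underside. Starts upright on its 22 x 56 mm end, its thickness facing roughly to the robot, order mixed. Held high up across the 56 mm, the fingers pass outside the 46 mm wide walls.
- packer_32: Loose plain grey metal packer: flat block 32 mm thick (its x), 56 mm wide (y), 80 mm high (z), long top edges bevelled (3 x 6 mm), two dark dots on each large face; under 0.35 kg. Origin: centre of its underside. Starts upright on its 32 x 56 mm end, its thickness facing roughly to the robot, order mixed. Held high up across the 56 mm, the fingers pass outside the 46 mm wide walls.
- packer_40: Loose plain grey metal packer: flat block 40 mm thick (its x), 56 mm wide (y), 80 mm high (z), long top edges bevelled (3 x 6 mm), two dark dots on each large face; under 0.35 kg. Origin: centre of its underside. Starts upright on its 40 x 56 mm end, its thickness facing roughly to the robot, order mixed. Held high up across the 56 mm, the fingers pass outside the 46 mm wide walls.
- bottle_100_a: Bystander: small closed bottle, 56 mm diameter, 91 mm high, standing. Origin: centre of its underside.
- bottle_100_b: Bystander: small closed bottle, 56 mm diameter, 91 mm high, standing. Origin: centre of its underside. Behind it, from about x = 0.65 m on, tall heavy brown bottles stand along the back of the table; a tall rod stand is at about x = 0.68, y = 0.29 m: swing the arm clear of them, drawn in towards the base.
- blue_cap: Bystander: loose screw cap, 46 mm diameter, 24 mm high, lying among the packers. Origin: centre of its underside.
Not all that is in view belongs to the job. Leave any orange or pink look-alike of the packer_14 alone.

How it is judged:
By the outcome, as a careful person would: the job done as asked, in the order asked, and still so for the second after the job is handed in, with the robot touching nothing.
It also fails if it takes over 72 s, if anything falls off the work surface, if the arm or the gripper's body presses on something with over 40 N, if the wrist force passes 120 N, or if a joint passes its speed limit or range.

### The arm

A 6-joint arm with a two-finger parallel gripper is mounted at the origin on a cart in front of the work surface, level with it; the furniture and walls round the work are solid. World frame = base frame: x ahead of the robot, y to its left, z up, the work surface at z = 0. Lengths are in m, angles in rad, forces in N, time in s.
With the tool pointing down it reaches from about 0.35 to 0.975 m from the base axis. Payload 4.9 kg.
Tool frame: the origin (TCP) lies midway between the tips of the shut fingers; the grasp point (between the pads) lies 19 mm behind it; z points along the fingers, y is the line along which they close (so a half turn about z gives the same grasp; the last joint's range is limited). The gripper opens to 85 mm and grips with 20 to 120 N. Pads are 22 mm wide; open, the fingers measure 114 mm over their backs; the gripper's body (76 mm by 85 mm) begins 54 mm behind the grasp point. The pads swing forward as they close: fully open they stand 13 mm farther back than shut.
Start: joints at [1.188, 0.053, 1.613, -0, 1.476, -0.119], TCP at [0.163, 0.603, 0.231] pointing down, gripper open.
Joint ranges: [-3.01, 3.01], [-1.01, 2.22], [0.06, 2.58], [-1.02, 4.17], [0.09, 2.62], [-3.14, 3.14]. Speed limits (rad/s): [2.57, 2.57, 3.14, 3.14, 3.14, 3.14].

### API

Orientations are given as a unit quaternion [w, x, y, z].
In Python, from plant import manip gives the robot as it stands.
- The arm moves only by the tool move_arm, never from a script. Its argument "increments" is one flat list of numbers, 5 for each row, row after row: the shift along the tool's x, y, z in mm, then the turn about the tool's z in rad, then the opening, from 0 (shut) to 1 (fully open). In form: [tx, ty, tz, spin, jaw, tx, ty, tz, spin, jaw, ...]. A call has 1 to 8 rows; each row shifts and turns the commanded pose from where the row before left it, along the tool's axes as they then stand; what a row does not reach is not made up. A row lasts 1/12 s, in which the tool goes at most 41.7 mm and 7.16 degrees, less where a joint would pass 70% of its speed; a pose out of reach is approached as far as the arm can. A call with a gripper value outside its range is refused whole. The fingers move at their own pace and stop on an object; the grip force is fixed at half the most. Time passes only in rows, so rows that do not move let the fingers close. It gives the time, the measured TCP pose, the force, the opening and the grip force at its end, in the units of the state.
- manip.state(): the state, without advancing time (a new reading comes with each control period).
- manip.grab_frame(name): name is "scene" or "top"; returns a dict with "image" (480x640x3 uint8, blue, green, red), "fov_y" (degrees; the focal length in pixels is half the picture's height over the tangent of half this angle, whatever the lens; pixels are square), "cx", "cy" (the principal point, pixels), "eye" and "rotation" of the camera in the world. Camera axes: x right, y down, z forward; pixel columns grow to the right and rows downward; lengths in m; the calibration is good to about 2 mm. A picture is of the moment at which its call begins. There is no depth.
- manip.job_done(): hands the job in; it is judged then, once.
The state is a dict: "time": time; "joint_pos": joint angles; "joint_vel": joint speeds; "joint_efforts": joint torques, N m; "tool_pos": TCP position; "tool_rot": TCP orientation; "contact_force": force on the tool from outside, world axes, zero at the start; "ft_torque": the same for the moment, N m; "gripper_width": opening from 0.0 (shut) to 1.0 (fully open); "grasp_force": force on a finger pad.
Only numpy, scipy, OpenCV 4.12 (cv2) and the standard library are available. Lean on these libraries where they do the work, as an engineer would, in place of code of your own. Each camera call takes 0.05 s, during which the arm holds its last target. There are 200 camera calls.

## Working session

There is one attempt and no reset: what is moved stays moved. The work goes in short steps, Python scripts to look and compute and a tool call to move; the robot and the scene stay as the last step left them, time stands still between calls to the robot, and variables do not carry over. Pictures are saved under pics/ and viewed, at most 10 in all, crops included, and the job is handed in when it is done.

Besides the shell and the picture viewer there is one more tool, called by a JSON object that holds its "op" and its "data". move_arm: Moves the arm, as the interface text tells. Its arguments: {"type":"object","properties":{"increments":{"type":"array"}},"required":["increments"]}

```bash
ls; mkdir -p pics; python3 - <<'E'
from plant import manip
import cv2
for n in("scene","top"):
    f=manip.grab_frame(n); cv2.imwrite(f"pics/{n}0.png",f["image"])
    print(n,{k:v for k,v in f.items() if k!="image"})
print(manip.state())
E
```

```text
pics
scene {'fov_y': 54.93846276324429, 'cx': 319.9229735057941, 'cy': 233.9632641663616, 'eye': array([0.02897017, 0.26901238, 0.64339914]), 'rotation': array([ 0.18435315, -0.41343297,  0.80832475, -0.37642821])}
top {'fov_y': 55.907749054406914, 'cx': 319.90181256326605, 'cy': 239.89271167427307, 'eye': array([ 0.47653954, -0.12942065,  0.94634198]), 'rotation': array([-0.0355456 ,  0.71562936, -0.69731432,  0.01907552])}
{'time': 0.1, 'joint_pos': array([ 1.18800606e+00,  5.33285878e-02,  1.61418596e+00,  1.96986275e-06,
        1.47597030e+00, -1.19002798e-01]), 'joint_vel': array([ 1.47811655e-03, -9.70154525e-04, -4.04174883e-03, -8.20040836e-05,
       -3.48868187e-04, -3.28806047e-04]), 'joint_efforts': array([ 4.75185643e-04, -3.94908786e+01, -3.71361065e+01, -4.61194134e-05,
        3.96824616e-03,  2.61565140e-05]), 'tool_pos': array([0.16274888, 0.60285001, 0.23014506]), 'tool_rot': array([-2.35838888e-04,  1.31511696e-01,  9.91314167e-01, -9.16228705e-04]), 'contact_force': array([0.09756345, 0.37962811, 0.0412558 ]), 'ft_torque': array([0.01750361, 0.0082039 , 0.07342505]), 'grasp_force': 0.0, 'gripper_width': 0.9965531577964601}
```

View pics/scene0.png

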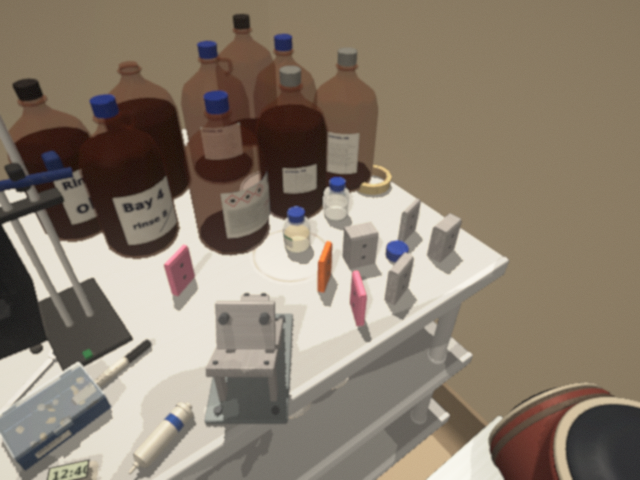

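View pics/top0.png

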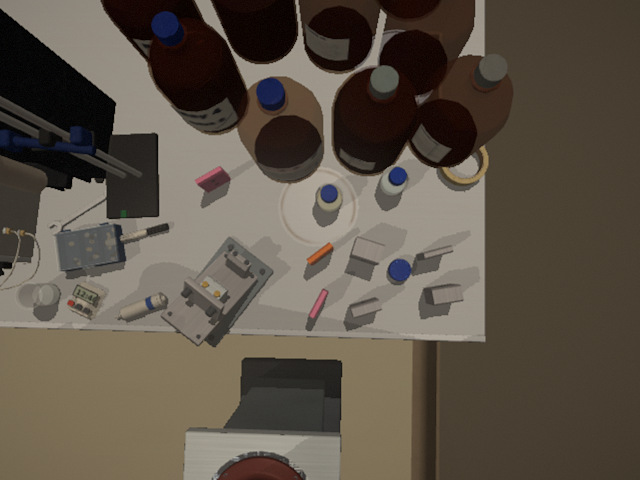

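Top picture: the grey packers are at about (366,251), (434,252), (363,308) and (443,294). The cap is at (400,271), the bottles at (329,196) and (395,181), and the stand at about (218,290). The look-alikes, which I leave alone, are orange (320,254), pink (318,305) and pink (212,180). Only 14+32=46 fits 50 mm, because every other pair is either 54 or more, or 36. Next I take close crops.

```bash
python3 - <<'E'
import cv2
a=cv2.imread("pics/top0.png")
cv2.imwrite("pics/c1.png",cv2.resize(a[228:328,300:480],None,fx=4.4,fy=4.4,interpolation=cv2.INTER_CUBIC))
cv2.imwrite("pics/c2.png",cv2.resize(a[232:352,155:280],None,fx=5,fy=5,interpolation=cv2.INTER_CUBIC))
E
```

```text
(no output)
```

View pics/c1.png

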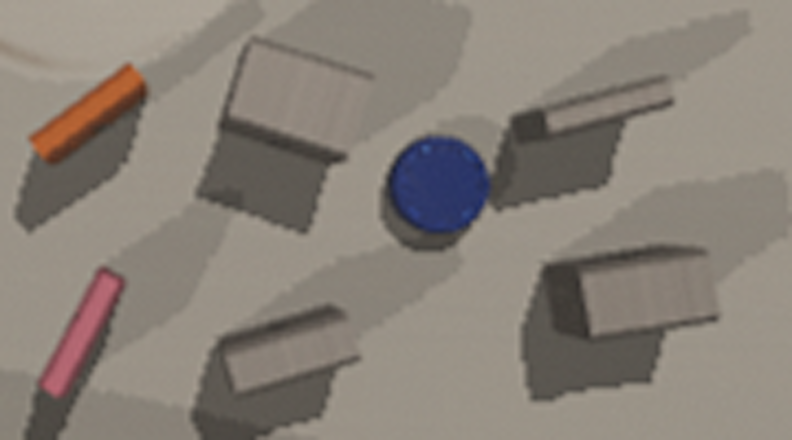

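View pics/c2.png

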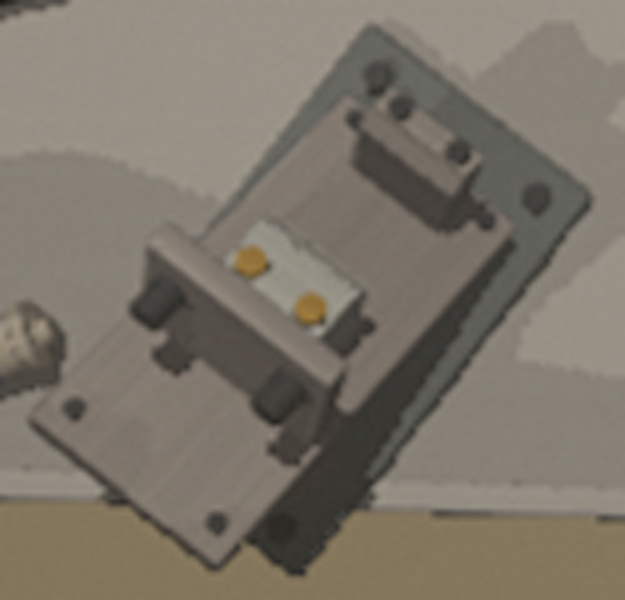

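The crop confirms sizes by the visible top widths: packer_14 is the thin one at (434,252), about 10 mm of top visible. packer_32 is at (443,294), about 29 mm. (363,308) is the 22 and (366,251) is the 40. On the stand, the stop is top right, and the block with brass fittings and the back plate are lower left. Next I fit the poses.

```bash
cat > h.py <<'E'
import numpy as np, cv2
from scipy.spatial.transform import Rotation as R
from scipy.optimize import least_squares
CAM={"scene":(54.93846276324429,319.9229735,233.9632642,[0.02897017,0.26901238,0.64339914],[0.18435315,-0.41343297,0.80832475,-0.37642821]),
"top":(55.907749054,319.9018126,239.8927117,[0.47653954,-0.12942065,0.94634198],[-0.0355456,0.71562936,-0.69731432,0.01907552])}
def proj(n,P):
    fv,cx,cy,e,q=CAM[n]; f=240/np.tan(np.radians(fv/2))
    c=R.from_quat(q,scalar_first=True).inv().apply(np.atleast_2d(P)-e)
    return np.c_[cx+f*c[:,0]/c[:,2],cy+f*c[:,1]/c[:,2]]
def at_z(n,uv,z):
    fv,cx,cy,e,q=CAM[n]; f=240/np.tan(np.radians(fv/2)); uv=np.atleast_2d(uv)
    d=R.from_quat(q,scalar_first=True).apply(np.c_[(uv[:,0]-cx)/f,(uv[:,1]-cy)/f,np.ones(len(uv))])
    return np.array(e)+d*((z-e[2])/d[:,2])[:,None]
c,s=np.cos(np.pi/6),np.sin(np.pi/6)
def cradle(p,P):  # p=(x,y,psi); P in mm
    P=np.atleast_2d(P)/1000.; Rz=R.from_euler('z',p[2])
    M=np.array([[c,0,-s],[0,1,0],[s,0,c]])
    return Rz.apply(P@M.T)+[p[0],p[1],.052]
def packer(p,th): # p=(x,y,yaw of thickness axis)
    t=th/2.; P=[[a*(t-3),b*28,80] for a,b in((-1,-1),(-1,1),(1,1),(1,-1))]+[[a*t,b*28,z] for z in(74,0) for a,b in((-1,-1),(-1,1),(1,1),(1,-1))]
    return R.from_euler('z',p[2]).apply(np.array(P)/1000.)+[p[0],p[1],0]
STAND=np.array([[-43,-23,45],[-43,23,45],[-30.8,23,45],[-30.8,-23,45],
 [30.8,-23,45],[30.8,23,45],[63,23,45],[63,-23,45],[63,-42,70],[63,42,70],[-25,-23,0],[-25,23,0],[25,23,0],[25,-23,0],[-43,-23,0],[-43,23,0]])
E
cat > fit.py <<'E'
from h import *
o=np.array([155,232])
uv=np.array([[365,292],[262,218],[347,362],[172,224]])/5+o
idx=[4,5,8,9]
g=lambda p:(proj("top",cradle(p,STAND[idx]))-uv).ravel()
r=least_squares(g,[.4,.08,2.3]); print(r.x,np.degrees(r.x[2]),r.fun.round(1)); S=r.x
o2=np.array([300,228]); 
def pk(uv,idx,th,p0):
    uv=np.array(uv)/4.4+o2
    r=least_squares(lambda p:(proj("top",packer(p,th)[idx])-uv).ravel(),p0);print(r.x,r.fun.round(1));return r.x
for U in([[547,110],[672,77]],[[580,270],[715,250],[718,318],[590,337]]): print(at_z("top",np.array(U)/4.4+o2,.08).round(4))
np.save("S.npy",S)
can=[]
for n,(x0,y0,w,h_) ,k in(("top",(160,230,120,120),5),("scene",(195,280,110,140),4)):
    im=cv2.imread(f"pics/{n}0.png")[y0:y0+h_,x0:x0+w]; im=cv2.resize(im,None,fx=k,fy=k,interpolation=cv2.INTER_CUBIC)
    q=((proj(n,cradle(S,STAND))-[x0,y0]+.5)*k*8).astype(int)
    for L in([0,1,2,3],[4,5,6,7],[8,9],[10,11,12,13],[14,15]): cv2.polylines(im,[q[L]],True,(0,0,255),1,cv2.LINE_AA,3)
    can.append(cv2.copyMakeBorder(im,0,600-im.shape[0],0,0,0))
m=np.hstack(can); print(m.shape); m=cv2.resize(m,None,fx=min(1,800/m.shape[1]),fy=min(1,800/m.shape[1]),interpolation=cv2.INTER_AREA); cv2.imwrite("pics/ov1.png",m)
E
python3 fit.py
```

```text
[ 0.43952474  0.0908962  -0.61929816] -35.483170774684005 [-6.   7.2 -4.8  7.   6.2 -6.2  4.2 -7.3]
[[ 0.5233 -0.3082  0.08  ]
 [ 0.539  -0.362   0.08  ]]
[[ 0.4547 -0.3229  0.08  ]
 [ 0.4648 -0.3807  0.08  ]
 [ 0.4358 -0.382   0.08  ]
 [ 0.4261 -0.3274  0.08  ]]
(600, 1040, 3)
```

View pics/ov1.png

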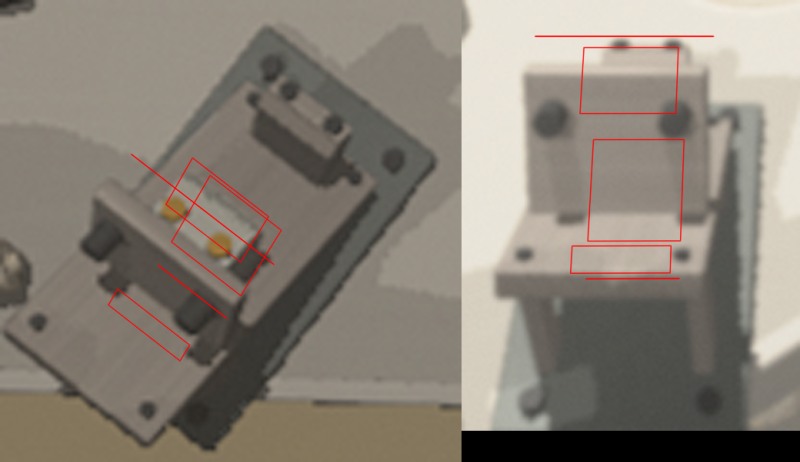

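```bash
sed -i 's/idx=\[4,5,8,9\]/idx=[5,4,9,8]/; s/ov1/ov2/' fit.py; python3 fit.py
```

```text
[0.45941917 0.07671892 2.52332293] 144.57575444418302 [-0.7  0.2  0.5  0.   1.2  0.4 -0.9 -0.6]
[[ 0.5233 -0.3082  0.08  ]
 [ 0.539  -0.362   0.08  ]]
[[ 0.4547 -0.3229  0.08  ]
 [ 0.4648 -0.3807  0.08  ]
 [ 0.4358 -0.382   0.08  ]
 [ 0.4261 -0.3274  0.08  ]]
(600, 1040, 3)
```

View pics/ov2.png

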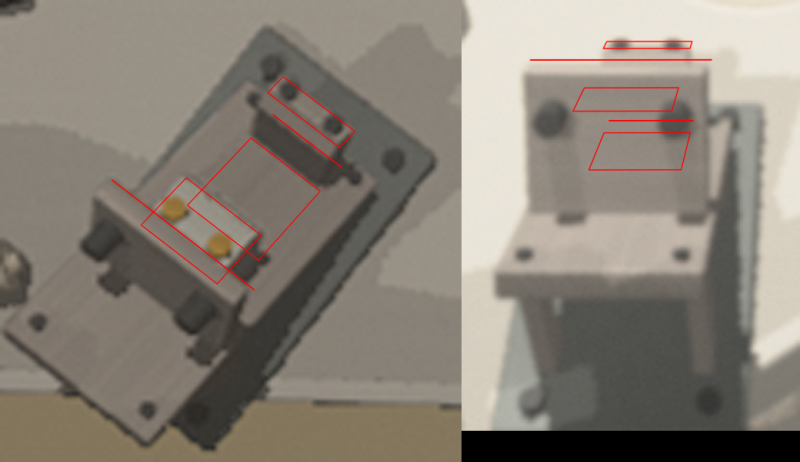

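The overlay fits: the stand is at about (0.459, 0.077) with slope yaw about 144.6°, and stop, block and plate all line up to within about 1–2 px. The tool cannot tilt, so each packer must pivot in the pads about the level grip axis. I refine with image edges, then move.

```bash
cat > ref.py <<'E'
from h import *
from scipy.optimize import minimize
im=cv2.cvtColor(cv2.imread("pics/top0.png"),cv2.COLOR_BGR2GRAY).astype(float)
def gmag(b):
    a=cv2.GaussianBlur(im,(0,0),b); return np.hypot(cv2.Sobel(a,6,1,0),cv2.Sobel(a,6,0,1))
def score(pts,edges,G):
    v=0
    for i,j in edges:
        q=np.linspace(pts[i],pts[j],40)
        v+=cv2.remap(G.astype(np.float32),q[:,0:1].astype(np.float32),q[:,1:].astype(np.float32),1).mean()
    return v
def fit(f,edges,p0):
    p0=np.array(p0,float)
    for b in(1.2,.7):
        G=gmag(b); best=None
        for k in range(12):
            st=p0+np.random.default_rng(k).normal(0,1,3)*[.0015,.0015,.02]
            r=minimize(lambda p:-score(proj("top",f(p)),edges,G),st,method="Nelder-Mead",options=dict(initial_simplex=st+np.array([[0,0,0],[.002,0,0],[0,.002,0],[0,0,.03]])))
            if best is None or r.fun<best.fun: best=r
        p0=best.x
    return p0,best.fun
S,v=fit(lambda p:cradle(p,STAND),[(0,1),(1,2),(3,0),(2,3),(4,5),(8,9)],[.4594,.0767,2.5233]); print("stand",S.round(4),np.degrees(S[2]).round(1),v)
te=[(0,1),(1,2),(2,3),(3,0)]
p32,v=fit(lambda p:packer(p,32),[(4,5),(2,3),(1,2),(3,0),(0,1)],[.4454,-.353,.175]);print("32",p32.round(4),v)
p14,v=fit(lambda p:packer(p,14),[(2,3),(6,7),(1,2),(3,0),(0,1)],[.529,-.336,.28]);print("14",p14.round(4),v)
print("cap",at_z("top",[[400,270]],.024),"pkr tip err")
np.savez("P.npz",S=S,p32=p32,p14=p14)
can=[]
for x0,y0,f,p,E in((165,240,lambda p:cradle(p,STAND),S,[(0,1),(1,2),(3,0),(2,3),(4,5),(8,9)]),(405,225,lambda p:packer(p,14),p14,te),(405,260,lambda p:packer(p,32),p32,te)):
    a=cv2.resize(cv2.imread("pics/top0.png")[y0:y0+85,x0:x0+66 if x0>400 else x0+110],None,fx=6 if x0<400 else 3.5,fy=6 if x0<400 else 3.5,interpolation=cv2.INTER_CUBIC);k=6 if x0<400 else 3.5
    q=((proj("top",f(p))-[x0,y0]+.5)*k).astype(int)
    for i,j in E: cv2.line(a,q[i].tolist(),q[j].tolist(),(0,0,255),1)
    can.append(cv2.copyMakeBorder(a,0,max(0,(510 if x0<400 else 300)-a.shape[0]),0,0,0))
R2=np.vstack(can[1:]);m=np.hstack([can[0],R2[:510] if len(R2)>=510 else cv2.copyMakeBorder(R2,0,510-len(R2),0,0,0)])
m=m[:,:]; m=cv2.resize(m,None,fx=min(1,800/m.shape[1]),fy=min(1,800/m.shape[1])); cv2.imwrite("pics/ov3.png",m)
E
python3 ref.py
```

```text
stand [0.4613 0.079  2.4933] 142.9 -470.1726989746094
32 [ 0.4462 -0.3522  0.1509] -600.9009399414062
14 [ 0.5247 -0.3346  0.1907] -586.1219482421875
cap [[ 0.49053868 -0.27099616  0.024     ]] pkr tip err
```

View pics/ov3.png

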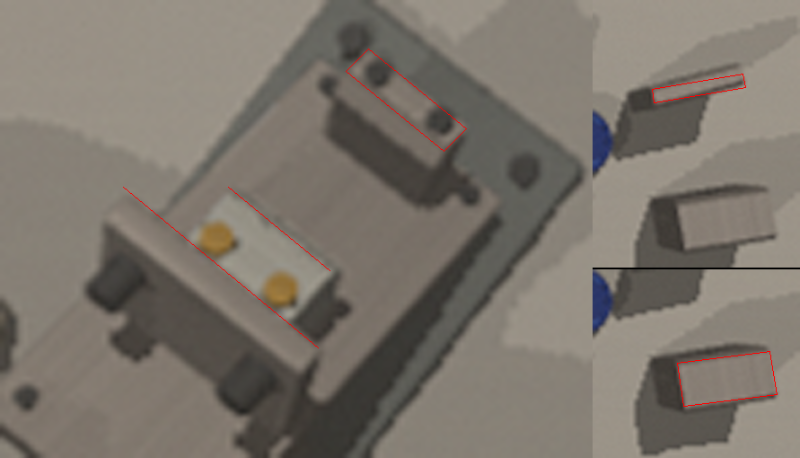

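The overlay shows both packers outlined well and the stand within about 1.5 px. I use stand (0.4607, 0.0782, 143.6°). Now a planner for tool-frame shifts.

```bash
cat > plan.py <<'E'
from h import *
from plant import manip
S=np.array([.4607,.0782,np.radians(143.6)])
def plan(wps,az=None):
    "az first (spin), then waypoints xyz; prints tool-frame mm and rows at 40 mm"
    st=manip.state(); p=st["tool_pos"]; r=R.from_quat(st["tool_rot"],scalar_first=True)
    ty=r.apply([0,1,0]); a=np.degrees(np.arctan2(ty[1],ty[0]))
    print("t %.2f"%st["time"],"p",p.round(4),"az %.1f"%a,"tz",r.apply([0,0,1]).round(3),"F",st["contact_force"].round(1),"w %.3f g %.1f"%(st["gripper_width"],st["grasp_force"]),"j",st["joint_pos"].round(2))
    if az is not None:
        d=(a-az+180)%360-180; print("spin %.3f rad (%.1f rows)"%(np.radians(d),abs(d)/7.16)); r=r*R.from_euler('z',np.radians(d))
    for w in wps:
        d=r.inv().apply(np.array(w)-p)*1000; print(np.round(w,4),"->",d.round(1),"rows %.1f"%(np.linalg.norm(d)/40)); p=np.array(w)
E
python3 -c "
from plan import *
plan([[.36,.30,.231],[.42,0,.231],[.4462,-.3522,.231],[.4462,-.3522,.042]],98.9)"
```

```text
t 0.10 p [0.1627 0.6029 0.2301] az 74.9 tz [-0.001 -0.002 -1.   ] F [0.1 0.4 0. ] w 0.997 g 0.0 j [ 1.19  0.05  1.61  0.    1.48 -0.12]
spin -0.419 rad (3.4 rows)
[0.36  0.3   0.231] -> [-148.  -329.7   -0.5] rows 9.0
[0.42  0.    0.231] -> [ -12.9 -305.7    0.5] rows 7.6
[ 0.4462 -0.3522  0.231 ] -> [  28.6 -352.     0.6] rows 8.8
[ 0.4462 -0.3522  0.042 ] -> [ -0.2   0.3 189. ] rows 4.7
```

{"op": "move_arm", "data": {"increments": [0,0,0,-0.105,1,0,0,0,-0.105,1,0,0,0,-0.105,1,0,0,0,-0.104,1,-14.8,-33,0,0,1,-14.8,-33,0,0,1,-14.8,-33,0,0,1,-14.8,-33,0,0,1]}}

```text
time: 0.77
tool_pos: [0.2421, 0.4806, 0.2305]
tool_rot: [-0.0, -0.078, 0.997, -0.0]
contact_force: [1.6, 1.0, -0.7]
gripper_width: 0.999
grasp_force: 0.0
```

{"op": "move_arm", "data": {"increments": [-14.8,-33,0,0,1,-14.8,-33,0,0,1,-14.8,-33,0,0,1,-14.8,-33,0,0,1,-14.8,-33,0,0,1,-14.8,-33,0,0,1,-1.4,-34,0,0,1,-1.4,-34,0,0,1]}}

```text
time: 1.43
tool_pos: [0.3737, 0.2317, 0.2308]
tool_rot: [-0.0, -0.077, 0.997, -0.0]
contact_force: [0.7, 0.1, 0.4]
gripper_width: 1.003
grasp_force: 0.0
```

{"op": "move_arm", "data": {"increments": [-1.4,-34,0,0,1,-1.4,-34,0,0,1,-1.4,-34,0,0,1,-1.4,-34,0,0,1,-1.4,-34,0,0,1,-1.4,-34,0,0,1,-1.4,-34,0,0,1]}}

```text
time: 2.02
tool_pos: [0.4196, -0.0018, 0.231]
tool_rot: [0.0, -0.077, 0.997, 0.0]
contact_force: [0.8, 0.3, 0.2]
gripper_width: 0.995
grasp_force: 0.0
```

```bash
python3 -c "
from plan import *
plan([[.4462,-.3522,.231],[.4462,-.3522,.042]],98.9)"
```

```text
t 2.02 p [ 0.4196 -0.0018  0.231 ] az 98.9 tz [ 0.  0. -1.] F [0.8 0.3 0.2] w 0.995 g 0.0 j [-0.18 -0.48  2.06  0.    1.55 -1.91]
spin -0.000 rad (0.0 rows)
[ 0.4462 -0.3522  0.231 ] -> [  28.  -350.3   -0. ] rows 8.8
[ 0.4462 -0.3522  0.042 ] -> [  0.  -0. 189.] rows 4.7
```

{"op": "move_arm", "data": {"increments": [2.8,-35,0,0,1,2.8,-35,0,0,1,2.8,-35,0,0,1,2.8,-35,0,0,1,2.8,-35,0,0,1,2.8,-35,0,0,1,2.8,-35,0,0,1,2.8,-35,0,0,1]}}

```text
time: 2.68
tool_pos: [0.4406, -0.2819, 0.2307]
tool_rot: [-0.0, -0.077, 0.997, 0.0]
contact_force: [0.7, -0.1, 1.0]
gripper_width: 1.001
grasp_force: 0.0
```

{"op": "move_arm", "data": {"increments": [2.8,-35,0,0,1,2.8,-35,0,0,1,0,0,34,0,1,0,0,34,0,1,0,0,34,0,1,0,0,34,0,1,0,0,34,0,1,0,0,19,0,1]}}

```text
time: 3.35
tool_pos: [0.444, -0.348, 0.0373]
tool_rot: [-0.002, -0.077, 0.997, 0.003]
contact_force: [0.1, 0.5, 0.5]
gripper_width: 0.997
grasp_force: 0.0
```

{"op": "move_arm", "data": {"increments": [0,0,0,0,0.66,0,0,0,0,0.65,0,0,0,0,0.64,0,0,0,0,0.64]}}

```text
time: 3.68
tool_pos: [0.4475, -0.3514, 0.0445]
tool_rot: [0.001, -0.078, 0.997, -0.001]
contact_force: [0.1, -0.4, -0.5]
gripper_width: 0.654
grasp_force: 53.3
```

```bash
python3 -c "
from plan import *
plan([[.4462,-.3522,.042],[.4462,-.3522,.23]])"
```

```text
t 3.68 p [ 0.4475 -0.3514  0.0445] az 98.9 tz [ 0.003 -0.003 -1.   ] F [ 0.1 -0.4 -0.5] w 0.654 g 53.3 j [-0.8   0.11  1.89  0.    1.14 -2.52]
[ 0.4462 -0.3522  0.042 ] -> [ 1.4 -0.6  2.5] rows 0.1
[ 0.4462 -0.3522  0.23  ] -> [  -0.4   -0.5 -188. ] rows 4.7
```

{"op": "move_arm", "data": {"increments": [0,0,0,0,0.652,0,0,0,0,0.652]}}

```text
time: 3.85
tool_pos: [0.447, -0.3508, 0.0437]
tool_rot: [0.001, -0.078, 0.997, -0.001]
contact_force: [0.2, 0.5, -1.9]
gripper_width: 0.652
grasp_force: 40.4
```

{"op": "move_arm", "data": {"increments": [0,0,0,0,0.656,0,0,0,0,0.656]}}

```text
time: 4.02
tool_pos: [0.4468, -0.3506, 0.0432]
tool_rot: [0.0, -0.078, 0.997, -0.0]
contact_force: [0.1, 0.2, 1.1]
gripper_width: 0.661
grasp_force: 24.6
```

```bash
python3 -c "
from plan import *
plan([])"
```

```text
t 4.02 p [ 0.4468 -0.3506  0.0432] az 98.9 tz [ 0.001 -0.001 -1.   ] F [0.1 0.2 1.1] w 0.661 g 24.6 j [-0.8   0.11  1.89  0.    1.14 -2.52]
```

Jaw 0.656 gives a light grip of about 25 N, which suits pivoting. Next I plan the lift, the transfer and the pivot against the stop's inner face.

```bash
cat >> plan.py <<'E'
def uz(u,z,v=0):  # pivot (u,z) mm in vertical plane of slope -> TCP
    cs,sn=np.cos(S[2]),np.sin(S[2])
    return [S[0]+(u*cs-v*sn)/1000,S[1]+(u*sn+v*cs)/1000,(z-25)/1000]
E
python3 -c "
from plan import *
p=manip.state()['tool_pos']
plan([[p[0],p[1],.23]])
plan([uz(-14,255),uz(-14,150),uz(-14,128),uz(-34.7,128.2),uz(-51.8,123.7),uz(-41.4,107)],53.6)"
```

```text
t 4.02 p [ 0.4468 -0.3506  0.0432] az 98.9 tz [ 0.001 -0.001 -1.   ] F [0.1 0.2 1.1] w 0.661 g 24.6 j [-0.8   0.11  1.89  0.    1.14 -2.52]
[ 0.4468 -0.3506  0.23  ] -> [-1.000e-01 -2.000e-01 -1.868e+02] rows 4.7
t 4.02 p [ 0.4468 -0.3506  0.0432] az 98.9 tz [ 0.001 -0.001 -1.   ] F [0.1 0.2 1.1] w 0.661 g 24.6 j [-0.8   0.11  1.89  0.    1.14 -2.52]
spin 0.791 rad (6.3 rows)
[0.472  0.0699 0.23  ] -> [ 229.   353.4 -187.2] rows 11.5
[0.472  0.0699 0.125 ] -> [1.00e-01 0.00e+00 1.05e+02] rows 2.6
[0.472  0.0699 0.103 ] -> [ 0.  0. 22.] rows 0.6
[0.4886 0.0576 0.1032] -> [-20.7  -0.   -0.2] rows 0.5
[0.5024 0.0475 0.0987] -> [-17.1   0.    4.5] rows 0.4
[0.494  0.0536 0.082 ] -> [10.4  0.  16.7] rows 0.5
```

{"op": "move_arm", "data": {"increments": [0,0,0,0,0.64,0,0,-12,0,0.64,0,0,-30,0.05,0.64,0,0,-36,0.113,0.64,0,0,-36,0.113,0.64,0,0,-36,0.113,0.64,0,0,-27,0.113,0.64,0,0,-10,0.113,0.64]}}

```text
time: 4.68
tool_pos: [0.448, -0.3518, 0.2363]
tool_rot: [0.004, 0.231, 0.973, -0.003]
contact_force: [0.5, -1.2, -2.4]
gripper_width: 0.652
grasp_force: 53.7
```

{"op": "move_arm", "data": {"increments": [0,0,0,0.113,0.64,0,0,0,0.063,0.64,9.5,14.7,0,0,0.64,19,29.5,0,0,0.64,19,29.5,0,0,0.64,19,29.5,0,0,0.64,19,29.5,0,0,0.64,19,29.5,0,0,0.64]}}

```text
time: 5.35
tool_pos: [0.4579, -0.1553, 0.2293]
tool_rot: [-0.0, 0.312, 0.95, 0.0]
contact_force: [0.6, -0.2, -2.5]
gripper_width: 0.651
grasp_force: 53.5
```

{"op": "move_arm", "data": {"increments": [19,29.5,0,0,0.64,19,29.5,0,0,0.64,19,29.5,0,0,0.64,19,29.5,0,0,0.64,19,29.5,0,0,0.64,12,18.5,0,0,0.64,8,12.5,0,0,0.64,0,0,0,0,0.64]}}

```text
time: 6.02
tool_pos: [0.4712, 0.0573, 0.2293]
tool_rot: [-0.0, 0.31, 0.951, 0.001]
contact_force: [-0.8, -0.7, -1.8]
gripper_width: 0.646
grasp_force: 53.6
```

```bash
python3 -c "
from plan import *
plan([uz(-14,255),uz(-14,150),uz(-14,128)],53.6)"
```

```text
t 6.02 p [0.4712 0.0573 0.2293] az 53.9 tz [-0.001  0.001 -1.   ] F [-0.8 -0.7 -1.8] w 0.646 g 53.6 j [-0.04 -0.32  1.95  0.    1.51 -0.98]
spin 0.005 rad (0.0 rows)
[0.472  0.0699 0.23  ] -> [ 6.8 10.6 -0.7] rows 0.3
[0.472  0.0699 0.125 ] -> [-1.00e-01 -1.00e-01  1.05e+02] rows 2.6
[0.472  0.0699 0.103 ] -> [-0. -0. 22.] rows 0.6
```

{"op": "move_arm", "data": {"increments": [3.4,5.3,0,0.005,0.64,3.4,5.3,0,0,0.64,0,0,15,0,0.64,0,0,30,0,0.64,0,0,30,0,0.64,0,0,22,0,0.64,0,0,8,0,0.64,0,0,0,0,0.64]}}

```text
time: 6.68
tool_pos: [0.471, 0.0664, 0.1217]
tool_rot: [-0.003, 0.315, 0.949, -0.001]
contact_force: [0.3, 0.4, -2.8]
gripper_width: 0.651
grasp_force: 53.5
```

```bash
cat > shot.py <<'E'
from plan import *
import sys
def shot(name,boxes,k=4):
    can=[]
    for n,(x0,y0,w,h_) in boxes:
        im=manip.grab_frame(n)["image"][y0:y0+h_,x0:x0+w]
        im=cv2.resize(im,None,fx=k,fy=k,interpolation=cv2.INTER_CUBIC); can.append(im)
    H=max(i.shape[0] for i in can)
    cv2.imwrite(f"pics/{name}.png",np.hstack([cv2.copyMakeBorder(i,0,H-i.shape[0],0,0,0) for i in can]))
E
python3 -c "
from shot import *
shot('d1',[('scene',(195,250,100,140)),('top',(165,230,100,120))])
plan([uz(-14,150),uz(-14,128)],53.6)"
```

```text
t 6.78 p [0.4736 0.0665 0.1254] az 53.2 tz [ 0.001  0.    -1.   ] F [ 0.1  0.4 -2.2] w 0.654 g 53.5 j [-0.02 -0.22  2.05  0.    1.31 -0.95]
spin -0.006 rad (0.0 rows)
[0.472  0.0699 0.125 ] -> [3.4 1.8 0.4] rows 0.1
[0.472  0.0699 0.103 ] -> [ 0. -0. 22.] rows 0.6
```

View pics/d1.png

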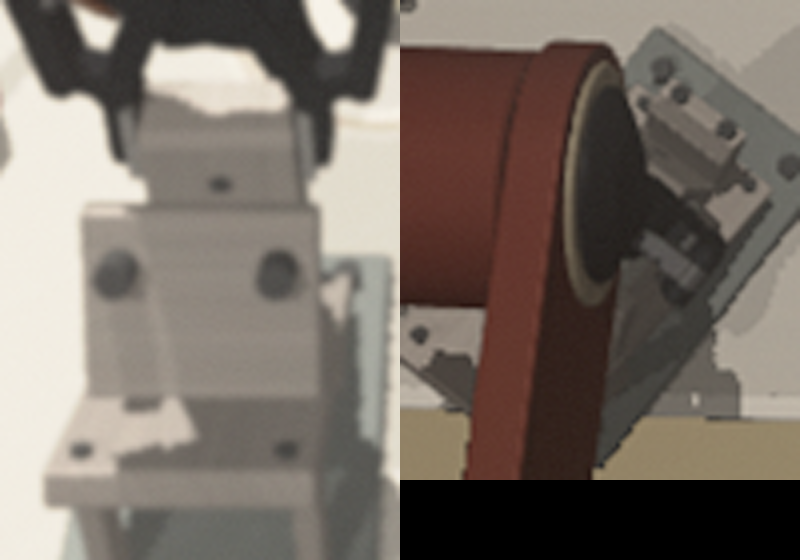

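The picture shows the packer vertical above the gap. Its dot is at scene (250,296) and the plate's top centre at (245,301). I compare this with the prediction to correct sideways.

```bash
python3 -c "
from plan import *
for d in(0,2):
  print('plate edges',proj('scene',cradle(S,[[63+9,-42,70],[63+9,42,70],[63+9,0,70]])).round(1).tolist(), 'actual 274.5(+y?)/215.5 ctr 245')
  break
p=np.array([.4736,.0665,.1254]);u=np.array([np.cos(S[2]),np.sin(S[2]),0]);v=np.array([-u[1],u[0],0])
for v0 in(28,-28,0):
  for h in (-.043+.074,-.003): print(v0,h,proj('scene',p+u*.016+v*v0/1000+[0,0,h]).round(1).tolist())
print('v of tcp mm',((p-[S[0],S[1],0])@v)*1000,'u',((p-[S[0],S[1],0])@u)*1000)
"
```

```text
plate edges [[213.8, 300.4], [273.5, 301.1], [243.6, 300.8]] actual 274.5(+y?)/215.5 ctr 245
28 0.031 [[266.3, 282.4]]
28 -0.003 [[267.7, 298.2]]
-28 0.031 [[227.5, 281.9]]
-28 -0.003 [[230.2, 297.7]]
0 0.031 [[246.9, 282.1]]
0 -0.003 [[249.0, 297.9]]
v of tcp mm 1.7621537918764332 u -17.326130959154618
```

{"op": "move_arm", "data": {"increments": [3,1.3,0,0,0.64,0,0,6,0,0.64,0,0,10,0,0.64,0,0,5,0,0.655,0,0,0,0,0.657,0,0,0,0,0.657]}}

```text
time: 7.28
tool_pos: [0.4714, 0.0692, 0.1029]
tool_rot: [0.0, 0.315, 0.949, -0.0]
contact_force: [2.3, -1.2, -3.8]
gripper_width: 0.656
grasp_force: 20.4
```

```bash
python3 -c "
from plan import *
plan([uz(-14,128,.5),uz(-34.7,128.2,.5),uz(-51.8,123.7,.5)],53.6)"
```

```text
t 7.28 p [0.4714 0.0692 0.1029] az 53.3 tz [ 0.    -0.001 -1.   ] F [ 2.3 -1.2 -3.8] w 0.656 g 20.4 j [-0.01 -0.19  2.07 -0.    1.27 -0.94]
spin -0.006 rad (0.0 rows)
[0.4717 0.0695 0.103 ] -> [-0.1  0.4 -0.1] rows 0.0
[0.4883 0.0572 0.1032] -> [-20.7  -0.   -0.2] rows 0.5
[0.5021 0.0471 0.0987] -> [-17.1   0.    4.5] rows 0.4
```

{"op": "move_arm", "data": {"increments": [-4,0,0,-0.006,0.657,-5,0,0,0,0.657,-5,0,0,0,0.657,-5,0,0,0,0.657]}}

```text
time: 7.62
tool_pos: [0.4874, 0.058, 0.1038]
tool_rot: [0.0, 0.312, 0.95, 0.0]
contact_force: [0.2, 0.1, -0.8]
gripper_width: 0.66
grasp_force: 0.6
```

{"op": "move_arm", "data": {"increments": [-4,0,0.3,0,0.657,-4,0,0.8,0,0.657]}}

```text
time: 7.78
tool_pos: [0.4939, 0.0532, 0.1026]
tool_rot: [0.0, 0.312, 0.95, 0.0]
contact_force: [0.5, -0.4, -1.1]
gripper_width: 0.653
grasp_force: 0.7
```

```bash
python3 -c "
from plan import *
plan([uz(-51.8,123.7,.5)],53.6)"
```

```text
t 7.78 p [0.4939 0.0532 0.1026] az 53.6 tz [ 0.001 -0.    -1.   ] F [ 0.5 -0.4 -1.1] w 0.653 g 0.7 j [-0.04 -0.14  2.02 -0.    1.26 -0.98]
spin 0.000 rad (0.0 rows)
[0.5021 0.0471 0.0987] -> [-10.3  -0.    3.9] rows 0.3
```

```bash
python3 -c "
from shot import *
shot('d2',[('scene',(195,240,100,130)),('top',(205,225,98,90))],4)"
```

```text
(no output)
```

View pics/d2.png

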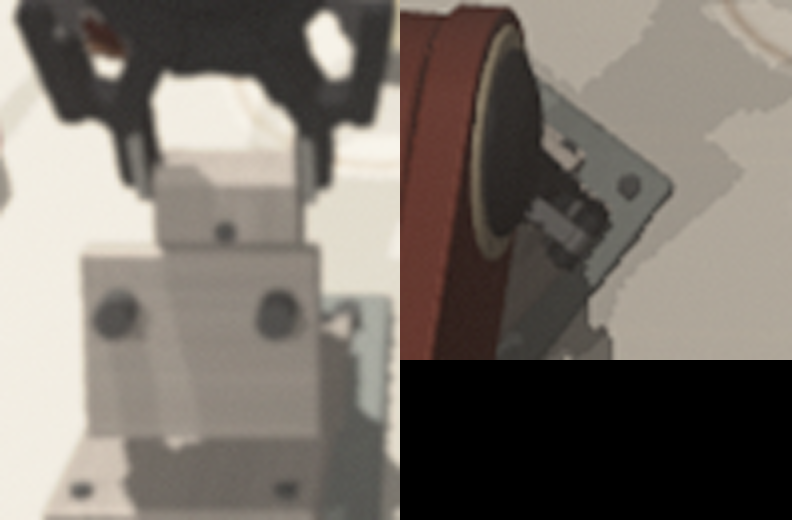

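The picture shows the packer dropped loosely into the gap between the open pads. Its near top edge is at about row 286, the far edge at about row 277.5, and the columns run from 233.5 to 270. I compare that with the predicted seated pose.

```bash
python3 -c "
from plan import *
for x0 in(-25,-21):
  P=[[x0+a,b,80] for a in(3,29) for b in(-28,28)]+[[x0+32,b,74] for b in(-28,28)]+[[x0+32,0,40],[x0+32,0,60]]
  print(x0,proj('scene',cradle(S,P)).round(1).tolist())
print('vertical on floor');cs=cradle(S,[[0,0,0]])[0]
for th in (0,10,20,30):
  # bottom -u corner on stop face & +u corner on floor approx: print top edge of tilt th with bottom center at gap low
  t=np.radians(th); U=np.array([np.cos(S[2]),np.sin(S[2]),0]);Z=np.array([0,0,1])
  ax=-U*np.sin(t)+Z*np.cos(t); n=U*np.cos(t)+Z*np.sin(t)
  h=32*np.sin(np.radians(30)-t)  # corner heights: +x corner on floor, -x corner against stop
  A=cradle(S,[[-25,0,h]])[0]
  print(th,proj('scene',[A+n*a+ax*b for a,b in((.003,.08),(.029,.08),(.032,.074),(.032,.06))]).round(1).tolist())
"
```

```text
-25 [[235.4, 275.7], [270.3, 276.1], [232.4, 280.2], [268.6, 280.6], [232.2, 284.5], [268.4, 284.9], [250.6, 305.7], [250.4, 293.4]]
-21 [[235.0, 276.3], [270.1, 276.8], [232.0, 280.9], [268.3, 281.4], [231.7, 285.2], [268.2, 285.7], [250.2, 306.6], [250.1, 294.2]]
vertical on floor
0 [[249.2, 280.5], [247.1, 293.3], [247.2, 297.6], [248.0, 303.8]]
10 [[250.4, 277.4], [248.1, 287.7], [248.1, 292.1], [248.7, 299.5]]
20 [[251.6, 275.9], [249.3, 283.3], [249.1, 287.8], [249.5, 296.0]]
30 [[252.9, 275.9], [250.5, 280.4], [250.3, 284.7], [250.4, 293.4]]
```

The rows and columns match a packer seated at the full 30° tilt and centred within about 0.5 mm, possibly up to 4 mm off the stop. I take it lower down and nudge it down-slope to the stop.

{"op": "move_arm", "data": {"increments": [0,0,0,0,0.74,0,0,3,0,0.74,0,0,8,0,0.74,0,0,7,0,0.74,0,0,0,0,0.66,0,0,0,0,0.645,0,0,0,0,0.645]}}

```text
time: 8.47
tool_pos: [0.4922, 0.0537, 0.0833]
tool_rot: [-0.001, 0.312, 0.95, -0.0]
contact_force: [-1.0, 0.7, -3.0]
gripper_width: 0.654
grasp_force: 32.4
```

{"op": "move_arm", "data": {"increments": [-0.9,0,0.5,0,0.645,-0.9,0,0.5,0,0.645,0,0,0,0,0.645]}}

```text
time: 8.72
tool_pos: [0.4928, 0.0534, 0.0833]
tool_rot: [-0.003, 0.312, 0.95, 0.0]
contact_force: [-7.8, 2.9, 5.2]
gripper_width: 0.651
grasp_force: 32.7
```

```bash
python3 -c "
from plan import *
plan([],53.6)"
```

```text
t 8.72 p [0.4928 0.0534 0.0833] az 53.6 tz [-0.005  0.002 -1.   ] F [-7.8  2.9  5.2] w 0.651 g 32.7 j [-0.04 -0.11  2.03  0.    1.23 -0.98]
spin 0.001 rad (0.0 rows)
```

{"op": "move_arm", "data": {"increments": [0.9,0,-0.5,0,0.66,0,0,0,0,0.7,0,0,0,0,0.78,0,0,0,0,0.85,0,0,-15,0,0.9,0,0,-35,0,1,0,0,-38,0,1,0,0,-30,0,1]}}

```text
time: 9.38
tool_pos: [0.4943, 0.0529, 0.2043]
tool_rot: [0.001, 0.312, 0.95, 0.0]
contact_force: [0.4, 0.1, -0.1]
gripper_width: 1.002
grasp_force: 0.0
```

```bash
python3 -c "
from plan import *
plan([[.526,-.335,.2],[.526,-.335,.042]],103)"
```

```text
t 9.38 p [0.4943 0.0529 0.2043] az 53.6 tz [ 0.002 -0.    -1.   ] F [ 0.4  0.1 -0.1] w 1.002 g 0.0 j [-0.04 -0.24  1.93 -0.    1.45 -0.98]
spin -0.862 rad (6.9 rows)
[ 0.526 -0.335  0.2  ] -> [  56.3 -385.     4.5] rows 9.7
[ 0.526 -0.335  0.042] -> [3.00e-01 1.00e-01 1.58e+02] rows 4.0
```

{"op": "move_arm", "data": {"increments": [0,0,0,-0.108,1,0,0,0,-0.108,1,0,0,0,-0.108,1,0,0,0,-0.108,1,0,0,0,-0.108,1,0,0,0,-0.108,1,0,0,0,-0.108,1,0,0,0,-0.106,1]}}

```text
time: 10.05
tool_pos: [0.494, 0.0529, 0.2019]
tool_rot: [0.0, -0.116, 0.993, -0.0]
contact_force: [-0.6, -0.2, -0.9]
gripper_width: 1.001
grasp_force: 0.0
```

{"op": "move_arm", "data": {"increments": [5.1,-35,0,0,1,5.1,-35,0,0,1,5.1,-35,0,0,1,5.1,-35,0,0,1,5.1,-35,0,0,1,5.1,-35,0,0,1,5.1,-35,0,0,1,5.1,-35,0,0,1]}}

```text
time: 10.72
tool_pos: [0.5171, -0.2311, 0.202]
tool_rot: [0.0, -0.113, 0.994, -0.0]
contact_force: [0.9, -0.2, -0.1]
gripper_width: 0.996
grasp_force: 0.0
```

{"op": "move_arm", "data": {"increments": [5.1,-35,0,0,1,5.1,-35,0,0,1,5.1,-35,0,0,1,0,0,0,0,1,0,0,0,0,1]}}

```text
time: 11.13
tool_pos: [0.5256, -0.3365, 0.2014]
tool_rot: [-0.0, -0.112, 0.994, 0.0]
contact_force: [0.1, 0.7, 0.1]
gripper_width: 1.001
grasp_force: 0.0
```

```bash
python3 -c "
from plan import *
plan([[.526,-.335,.2],[.526,-.335,.042]],103)"
```

```text
t 11.13 p [ 0.5256 -0.3365  0.2014] az 102.9 tz [-0.  0. -1.] F [0.1 0.7 0.1] w 1.001 g 0.0 j [-0.69  0.07  1.64  0.    1.43 -2.48]
spin -0.003 rad (0.0 rows)
[ 0.526 -0.335  0.2  ] -> [-0.8  1.4  1.4] rows 0.1
[ 0.526 -0.335  0.042] -> [ -0.  -0. 158.] rows 4.0
```

{"op": "move_arm", "data": {"increments": [-0.8,1.4,15,0,1,0,0,35,0,1,0,0,38,0,1,0,0,35,0,1,0,0,25,0,1,0,0,11,0,1,0,0,0,0,1,0,0,0,0,0.8]}}

```text
time: 11.8
tool_pos: [0.5265, -0.3323, 0.0428]
tool_rot: [-0.0, -0.114, 0.993, 0.0]
contact_force: [0.5, -0.9, -0.1]
gripper_width: 0.883
grasp_force: 0.0
```

{"op": "move_arm", "data": {"increments": [0,0,0,0,0.68,0,0,0,0,0.64,0,0,0,0,0.64,0,0,0,0,0.64]}}

```text
time: 12.13
tool_pos: [0.528, -0.3343, 0.0458]
tool_rot: [0.002, -0.113, 0.994, -0.002]
contact_force: [0.2, 1.2, 6.0]
gripper_width: 0.651
grasp_force: 43.8
```

```bash
python3 -c "
from plan import *
plan([])
# pixel check of seated 32: save numeric only
f=manip.grab_frame('top')['image']; cv2.imwrite('pics/t32.png',f)
g=manip.grab_frame('scene')['image']; cv2.imwrite('pics/s32.png',g)
"
```

```text
t 12.13 p [ 0.528  -0.3343  0.0458] az 103.0 tz [ 0.004 -0.003 -1.   ] F [0.2 1.2 6. ] w 0.651 g 43.8 j [-0.68  0.23  1.75  0.    1.16 -2.48]
```

{"op": "move_arm", "data": {"increments": [0,0,-8,0,0.64,0,0,-20,0,0.64,0,0,-36,0.05,0.64,0,0,-36,0.116,0.64,0,0,-36,0.116,0.64,0,0,-36,0.116,0.64,0,0,-25,0.116,0.64,0,0,-6,0.116,0.64]}}

```text
time: 12.9
tool_pos: [0.5281, -0.3348, 0.2536]
tool_rot: [0.005, 0.203, 0.979, -0.003]
contact_force: [-0.0, -0.8, -1.1]
gripper_width: 0.654
grasp_force: 43.7
```

{"op": "move_arm", "data": {"increments": [0,0,0,0.116,0.64,0,0,0,0.116,0.64,0,0,0,0,0.64,0,0,0,0,0.64]}}

```text
time: 13.23
tool_pos: [0.526, -0.3331, 0.2458]
tool_rot: [-0.0, 0.311, 0.95, -0.0]
contact_force: [0.1, 0.2, -2.0]
gripper_width: 0.646
grasp_force: 43.7
```

```bash
python3 -c "
from plan import *
plan([uz(-5.5,270,.5),uz(-5.5,170,.5),uz(-5.5,162,.5)],53.6)"
```

```text
t 13.23 p [ 0.526  -0.3331  0.2458] az 53.8 tz [-0. -0. -1.] F [ 0.1  0.2 -2. ] w 0.646 g 43.7 j [-0.68  0.04  1.6  -0.    1.5  -1.62]
spin 0.003 rad (0.0 rows)
[0.4648 0.0745 0.245 ] -> [291.2 291.8   0.8] rows 10.3
[0.4648 0.0745 0.145 ] -> [ -0.   0. 100.] rows 2.5
[0.4648 0.0745 0.137 ] -> [-0.  0.  8.] rows 0.2
```

{"op": "move_arm", "data": {"increments": [12,12,0,0.003,0.64,24,24,0,0,0.64,24,24,0,0,0.64,24,24,0,0,0.64,24,24,0,0,0.64,24,24,0,0,0.64,24,24,0,0,0.64,24,24,0,0,0.64]}}

```text
time: 13.9
tool_pos: [0.4881, -0.0799, 0.2456]
tool_rot: [-0.0, 0.312, 0.95, -0.0]
contact_force: [0.4, -0.4, -0.1]
gripper_width: 0.652
grasp_force: 43.7
```

{"op": "move_arm", "data": {"increments": [24,24,0,0,0.64,24,24,0,0,0.64,24,24,0,0,0.64,24,24.4,0,0,0.64,15,15,0,0,0.64,0,0,20,0,0.64,0,0,30,0,0.64,0,0,15,0,0.64]}}

```text
time: 14.57
tool_pos: [0.4645, 0.0748, 0.178]
tool_rot: [-0.001, 0.311, 0.95, -0.001]
contact_force: [-0.6, 0.1, -1.4]
gripper_width: 0.648
grasp_force: 43.7
```

{"op": "move_arm", "data": {"increments": [0,0,0,0,0.64,0,0,0,0,0.64,0,0,0,0,0.64]}}

```text
time: 14.82
tool_pos: [0.4667, 0.0741, 0.1821]
tool_rot: [0.001, 0.313, 0.95, 0.0]
contact_force: [0.0, 0.1, -0.9]
gripper_width: 0.651
grasp_force: 43.7
```

```bash
cat > e.py <<'E'
from shot import *
def edges(name):
    # sub-pixel row profile down the middle columns and col profile
    pass
E
python3 -c "
from shot import *
plan([uz(-5.5,170,.5),uz(-5.5,162,.5)],53.6)
shot('d3',[('scene',(195,200,100,150)),('top',(190,225,98,90))],4)
p=manip.state()['tool_pos'];u=np.array([np.cos(S[2]),np.sin(S[2]),0]);v=np.array([-u[1],u[0],0])
for du in(-4,0,4):
  print(du,proj('scene',[p+u*(a+du)/1000+[0,0,b/1000-.045] for a,b in((-4,80),(4,80),(7,74),(7,0))]).round(1).tolist())
x=-25
print('32 top',proj('scene',cradle(S,[[-22,0,80],[4,0,80],[7,0,74]])).round(1).tolist())
"
```

```text
t 14.82 p [0.4667 0.0741 0.1821] az 53.5 tz [ 0.002 -0.    -1.   ] F [ 0.   0.1 -0.9] w 0.651 g 43.7 j [-0.   -0.29  2.01 -0.    1.42 -0.93]
spin -0.002 rad (0.0 rows)
[0.4648 0.0745 0.145 ] -> [ 1.8 -0.8 37.1] rows 0.9
[0.4648 0.0745 0.137 ] -> [ 0. -0.  8.] rows 0.2
-4 [[242.7, 243.8], [241.9, 247.7], [242.0, 252.4], [246.8, 289.3]]
0 [[242.3, 245.8], [241.5, 249.7], [241.6, 254.4], [246.5, 291.3]]
4 [[241.9, 247.7], [241.1, 251.7], [241.2, 256.4], [246.2, 293.3]]
32 top [[252.9, 275.9], [250.5, 280.4], [250.3, 284.7]]
```

View pics/d3.png

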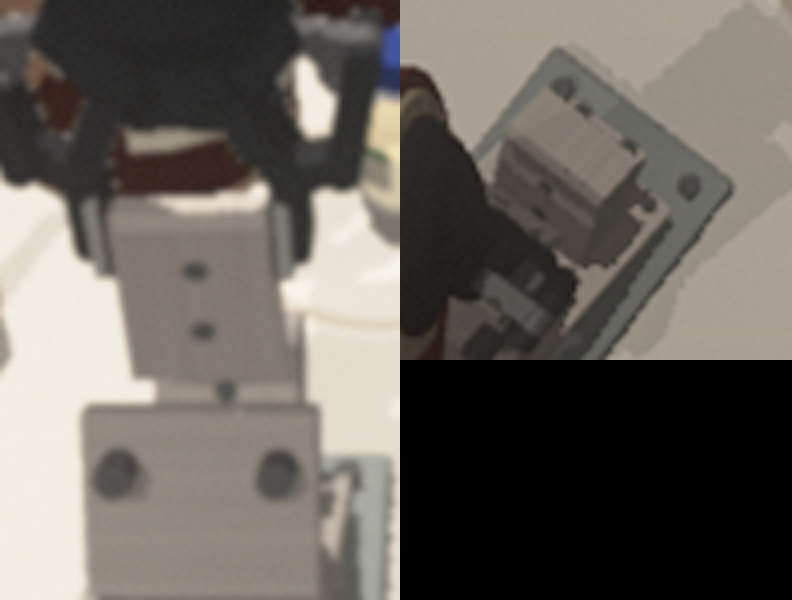

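The picture shows the 32 seated squarely against the stop. The 14 in hand is already tilted about 7° the right way: its bottom edge is at scene row about 294.5, against 291.3 for vertical. I lower it into the slot mouth, correcting for that.

{"op": "move_arm", "data": {"increments": [-6.9,-0.8,0,0,0.64,0,0,8,0,0.64,0,0,14,0,0.64,0,0,8,0,0.64,0,0,5,0,0.64,0,0,0,0,0.645,0,0,0,0,0.65]}}

```text
time: 15.5
tool_pos: [0.4709, 0.0694, 0.1454]
tool_rot: [-0.0, 0.314, 0.95, -0.0]
contact_force: [0.4, 0.7, -1.7]
gripper_width: 0.654
grasp_force: 34.5
```

{"op": "move_arm", "data": {"increments": [0,0,3,0,0.65,0,0,3,0,0.65,0,0,2,0,0.65,0,0,0,0,0.65]}}

```text
time: 15.83
tool_pos: [0.4709, 0.0703, 0.1384]
tool_rot: [-0.001, 0.314, 0.95, 0.001]
contact_force: [-3.4, 3.8, 3.8]
gripper_width: 0.652
grasp_force: 33.5
```

```bash
python3 -c "
from plan import *
plan([uz(-14.2,162,.5),uz(-25.2,159.4,.5),uz(-40.5,155.1,.5)],53.6)
print(manip.state()['ft_torque'].round(2))"
```

```text
t 15.83 p [0.4709 0.0703 0.1384] az 53.5 tz [-0.     0.002 -1.   ] F [-3.4  3.8  3.8] w 0.652 g 33.5 j [-0.01 -0.24  2.04  0.    1.34 -0.94]
spin -0.003 rad (0.0 rows)
[0.4718 0.0694 0.137 ] -> [-1.3 -0.2  1.4] rows 0.0
[0.4807 0.0628 0.1344] -> [-11.   -0.    2.6] rows 0.3
[0.493  0.0538 0.1301] -> [-15.3  -0.    4.3] rows 0.4
[ 0.64  0.73 -0.1 ]
```

{"op": "move_arm", "data": {"increments": [-2,0,-0.3,0,0.652,-3,0,0,0,0.652,-4,0,0.2,0,0.652]}}

```text
time: 16.08
tool_pos: [0.4787, 0.0642, 0.1381]
tool_rot: [0.0, 0.313, 0.95, 0.0]
contact_force: [-1.3, 2.0, 0.2]
gripper_width: 0.656
grasp_force: 17.4
```

{"op": "move_arm", "data": {"increments": [-4,0,0.5,0,0.652,-4,0,1,0,0.652]}}

```text
time: 16.25
tool_pos: [0.4854, 0.059, 0.1365]
tool_rot: [0.0, 0.314, 0.95, 0.0]
contact_force: [-0.0, 1.8, 1.7]
gripper_width: 0.656
grasp_force: 16.7
```

```bash
python3 -c "
from plan import *
plan([uz(-40.5,155.1,.5)],53.6)
print(manip.state()['ft_torque'].round(2))"
```

```text
t 16.25 p [0.4854 0.059  0.1365] az 53.5 tz [ 0.001 -0.    -1.   ] F [-0.   1.8  1.7] w 0.656 g 16.7 j [-0.03 -0.2   2.02 -0.    1.33 -0.96]
spin -0.002 rad (0.0 rows)
[0.493  0.0538 0.1301] -> [-9.2  0.3  6.4] rows 0.3
[0.44 0.16 0.02]
```

{"op": "move_arm", "data": {"increments": [-3,0,1,0,0.652,-3,0,1.5,0,0.652,-3,0,2,0,0.652,0,0,0,0,0.652]}}

```text
time: 16.58
tool_pos: [0.4921, 0.0534, 0.1312]
tool_rot: [-0.0, 0.314, 0.95, -0.0]
contact_force: [-0.6, 0.6, -0.7]
gripper_width: 0.651
grasp_force: 16.4
```

```bash
cat > tilt.py <<'E'
from shot import *
plan([uz(-40.5,155.1,.5)],53.6)
g=cv2.cvtColor(manip.grab_frame('scene')['image'],cv2.COLOR_BGR2GRAY).astype(float)
st=manip.state();p=st['tool_pos'];u=np.array([np.cos(S[2]),np.sin(S[2]),0]);v=np.array([-u[1],u[0],0]);Z=np.array([0,0,1])
piv=p+Z*.025
for th in(7,15,20,25,30,35):
    t=np.radians(th);ax=-u*np.sin(t)+Z*np.cos(t);n=u*np.cos(t)+Z*np.sin(t)
    print(th,[proj('scene',piv+n*a/1000+ax*(b-70)/1000)[0].round(1).tolist() for a,b in((-4,80),(4,80),(7,74),(7,0))])
c0=proj('scene',piv)[0,0]
for dc in(-10,-5,5,10):
    c=int(round(c0+dc)); col=g[235:320,c-1:c+2].mean(1); d=np.diff(cv2.GaussianBlur(col[:,None],(1,3),.7)[:,0])
    print(c,[(235+i+.5,int(d[i])) for i in range(1,len(d)-1) if abs(d[i])>4 and abs(d[i])>=abs(d[i-1]) and abs(d[i])>abs(d[i+1])])
E
python3 tilt.py
```

```text
t 16.58 p [0.4921 0.0534 0.1312] az 53.4 tz [-0.001 -0.001 -1.   ] F [-0.6  0.6 -0.7] w 0.651 g 16.4 j [-0.04 -0.18  2.01 -0.    1.32 -0.97]
spin -0.003 rad (0.0 rows)
[0.493  0.0538 0.1301] -> [-0.5  0.9  1.1] rows 0.0
7 [[249.8, 256.7], [249.1, 259.9], [249.1, 264.4], [252.4, 301.8]]
15 [[249.9, 256.6], [249.2, 259.1], [249.1, 263.6], [251.6, 305.1]]
20 [[250.0, 256.5], [249.2, 258.6], [249.1, 263.1], [251.0, 306.9]]
25 [[250.1, 256.5], [249.3, 258.2], [249.1, 262.7], [250.4, 308.4]]
30 [[250.2, 256.6], [249.4, 257.8], [249.2, 262.2], [249.9, 309.5]]
35 [[250.3, 256.7], [249.5, 257.5], [249.2, 261.8], [249.3, 310.3]]
240 [(253.5, 59), (259.5, -30), (264.5, -7), (299.5, -7), (302.5, 7)]
245 [(243.5, 10), (245.5, -12), (252.5, 56), (259.5, -16), (263.5, -12), (299.5, -6), (302.5, 7)]
255 [(244.5, 21), (247.5, 32), (259.5, -10), (263.5, -16), (299.5, -7), (302.5, 7)]
260 [(249.5, 35), (259.5, -17), (263.5, -13), (299.5, -7), (302.5, 7), (313.5, -9)]
```

{"op": "move_arm", "data": {"increments": [0,0.3,0,0,0.652,1.2,0,2.2,0,0.652,1.2,0,2.2,0,0.652,1.2,0,2.2,0,0.652,1.2,0,2.2,0,0.652,0,0,0,0,0.652]}}

```text
time: 17.13
tool_pos: [0.4875, 0.0572, 0.1222]
tool_rot: [-0.001, 0.313, 0.95, -0.0]
contact_force: [-0.1, -0.0, -1.2]
gripper_width: 0.654
grasp_force: 16.4
```

{"op": "move_arm", "data": {"increments": [1.2,0,2.2,0,0.652,1.2,0,2.2,0,0.652,1.2,0,2.2,0,0.652,0,0,0,0,0.652]}}

```text
time: 17.47
tool_pos: [0.485, 0.0594, 0.1159]
tool_rot: [-0.0, 0.313, 0.95, 0.0]
contact_force: [-0.1, -0.6, -0.9]
gripper_width: 0.655
grasp_force: 16.3
```

```bash
python3 tilt.py
```

```text
t 17.47 p [0.485  0.0594 0.1159] az 53.5 tz [-0.001  0.    -1.   ] F [-0.1 -0.6 -0.9] w 0.655 g 16.3 j [-0.03 -0.18  2.03  0.    1.29 -0.96]
spin -0.002 rad (0.0 rows)
[0.493  0.0538 0.1301] -> [ -9.8   0.2 -14.2] rows 0.4
7 [[249.5, 268.1], [248.8, 271.4], [248.8, 275.8], [252.1, 312.4]]
15 [[249.6, 267.9], [248.9, 270.6], [248.8, 275.1], [251.3, 315.9]]
20 [[249.7, 267.9], [248.9, 270.1], [248.8, 274.6], [250.7, 317.7]]
25 [[249.8, 267.9], [249.0, 269.7], [248.8, 274.1], [250.1, 319.3]]
30 [[249.9, 267.9], [249.1, 269.3], [248.9, 273.7], [249.6, 320.5]]
35 [[250.0, 268.0], [249.2, 268.9], [248.9, 273.2], [249.0, 321.5]]
240 [(257.5, 59), (270.5, -29), (276.5, -7), (299.5, -7), (302.5, 7)]
245 [(256.5, 62), (271.5, -15), (274.5, -9), (276.5, -9), (299.5, -6), (302.5, 7)]
255 [(257.5, 63), (271.5, -14), (275.5, -12), (299.5, -7), (302.5, 7)]
260 [(262.5, 35), (270.5, -9), (275.5, -13), (299.5, -7), (302.5, 7), (313.5, -10)]
```

{"op": "move_arm", "data": {"increments": [1.2,0,2.2,0,0.652,1.2,0,2.2,0,0.652,1.2,0,2.2,0,0.652,1.2,0,2.2,0,0.652,0,0,0,0,0.652]}}

```text
time: 17.93
tool_pos: [0.4814, 0.0622, 0.1074]
tool_rot: [-0.0, 0.313, 0.95, 0.0]
contact_force: [-0.2, 0.8, -0.7]
gripper_width: 0.654
grasp_force: 16.7
```

{"op": "move_arm", "data": {"increments": [1.2,0,2.2,0,0.652,1.2,0,2.2,0,0.652,0,0,0,0,0.652]}}

```text
time: 18.18
tool_pos: [0.4795, 0.0636, 0.1031]
tool_rot: [-0.0, 0.314, 0.95, 0.0]
contact_force: [0.1, -1.0, 1.5]
gripper_width: 0.655
grasp_force: 17.0
```

```bash
python3 tilt.py
```

```text
t 18.18 p [0.4795 0.0636 0.1031] az 53.5 tz [ 0.  0. -1.] F [ 0.1 -1.   1.5] w 0.655 g 17.0 j [-0.02 -0.18  2.05  0.    1.26 -0.96]
spin -0.002 rad (0.0 rows)
[0.493  0.0538 0.1301] -> [-16.7   0.1 -27. ] rows 0.8
7 [[249.6, 277.5], [248.9, 280.9], [248.9, 285.3], [252.2, 321.2]]
15 [[249.7, 277.3], [249.0, 280.0], [248.9, 284.5], [251.4, 324.8]]
20 [[249.8, 277.2], [249.1, 279.6], [248.9, 284.0], [250.8, 326.7]]
25 [[249.9, 277.2], [249.1, 279.1], [248.9, 283.6], [250.2, 328.3]]
30 [[250.0, 277.3], [249.2, 278.7], [249.0, 283.1], [249.7, 329.6]]
35 [[250.1, 277.3], [249.3, 278.3], [249.0, 282.7], [249.1, 330.6]]
240 [(266.5, 56), (277.5, -17), (279.5, -15), (282.5, 5), (286.5, -8), (299.5, -6), (302.5, 7)]
245 [(266.5, 61), (276.5, -13), (285.5, -15), (302.5, 8)]
255 [(267.5, 62), (277.5, -12), (284.5, -14), (299.5, -7), (302.5, 8)]
260 [(272.5, 30), (277.5, -7), (284.5, -15), (299.5, -7), (302.5, 7), (313.5, -9)]
```

{"op": "move_arm", "data": {"increments": [0.8,0,1.5,0,0.652,0.8,0,1.5,0,0.652,0,0,0,0,0.652]}}

```text
time: 18.48
tool_pos: [0.4782, 0.0645, 0.1002]
tool_rot: [-0.0, 0.313, 0.95, 0.0]
contact_force: [-0.6, -1.5, 3.4]
gripper_width: 0.653
grasp_force: 17.3
```

{"op": "move_arm", "data": {"increments": [0.8,0,1.5,0,0.652,0,0,0,0,0.652]}}

```text
time: 18.65
tool_pos: [0.4776, 0.065, 0.0987]
tool_rot: [0.0, 0.313, 0.95, -0.0]
contact_force: [-2.0, -0.9, 3.2]
gripper_width: 0.651
grasp_force: 17.4
```

```bash
python3 tilt.py
```

```text
t 18.65 p [0.4776 0.065  0.0987] az 53.5 tz [ 0. -0. -1.] F [-2.  -0.9  3.2] w 0.651 g 17.4 j [-0.02 -0.17  2.06 -0.    1.26 -0.95]
spin -0.002 rad (0.0 rows)
[0.493  0.0538 0.1301] -> [-19.    0.1 -31.4] rows 0.9
7 [[249.6, 280.7], [249.0, 284.0], [249.0, 288.4], [252.3, 324.1]]
15 [[249.8, 280.4], [249.1, 283.2], [249.0, 287.7], [251.4, 327.7]]
20 [[249.9, 280.4], [249.1, 282.7], [249.0, 287.2], [250.9, 329.6]]
25 [[250.0, 280.3], [249.2, 282.3], [249.0, 286.7], [250.3, 331.3]]
30 [[250.1, 280.4], [249.3, 281.9], [249.1, 286.3], [249.7, 332.6]]
35 [[250.1, 280.5], [249.4, 281.5], [249.1, 285.8], [249.2, 333.6]]
240 [(270.5, 60), (277.5, -17), (283.5, -11), (288.5, -8), (299.5, -6), (302.5, 7)]
245 [(269.5, 60), (277.5, -17), (280.5, 4), (284.5, -8), (288.5, -10), (299.5, -6), (302.5, 8)]
255 [(270.5, 62), (276.5, -11), (288.5, -18), (299.5, -7), (302.5, 7)]
260 [(275.5, 24), (287.5, -13), (299.5, -7), (302.5, 7), (313.5, -10)]
```

{"op": "move_arm", "data": {"increments": [0,0,0,0,0.66,0,0,0,0,0.67,0,0,0,0,0.7,0,0,0,0,0.76,0,0,0,0,0.76]}}

```text
time: 19.12
tool_pos: [0.4775, 0.065, 0.0984]
tool_rot: [-0.0, 0.314, 0.95, 0.0]
contact_force: [0.4, 0.1, 0.3]
gripper_width: 0.762
grasp_force: 0.0
```

```bash
python3 tilt.py; python3 -c "
from h import *
from plan import S
for x in(7,9,11): print(x,proj('scene',cradle(S,[[x+3,0,80],[x+11,0,80],[x+14,0,74],[x+14,0,60]]))[:,1].round(1))"
```

```text
t 19.12 p [0.4775 0.065  0.0984] az 53.5 tz [-0.  0. -1.] F [0.4 0.1 0.3] w 0.762 g 0.0 j [-0.02 -0.17  2.06  0.    1.26 -0.95]
spin -0.002 rad (0.0 rows)
[0.493  0.0538 0.1301] -> [-19.2   0.2 -31.7] rows 0.9
7 [[249.6, 280.7], [249.0, 284.1], [249.0, 288.5], [252.3, 324.2]]
15 [[249.8, 280.5], [249.1, 283.3], [249.0, 287.7], [251.4, 327.8]]
20 [[249.9, 280.4], [249.1, 282.8], [249.0, 287.3], [250.9, 329.7]]
25 [[250.0, 280.4], [249.2, 282.3], [249.0, 286.8], [250.3, 331.4]]
30 [[250.1, 280.5], [249.3, 281.9], [249.0, 286.3], [249.7, 332.7]]
35 [[250.1, 280.5], [249.4, 281.6], [249.1, 285.9], [249.1, 333.7]]
240 [(270.5, 63), (277.5, -17), (280.5, 4), (288.5, -17), (299.5, -7), (302.5, 6)]
245 [(269.5, 58), (277.5, -15), (284.5, 4), (288.5, -18), (299.5, -9), (302.5, 7)]
255 [(270.5, 58), (277.5, -10), (288.5, -17), (299.5, -11), (302.5, 6)]
260 [(272.5, 31), (288.5, -17), (299.5, -10), (302.5, 7), (313.5, -10)]
7 [281.5 283.  287.4 296.2]
9 [281.9 283.4 287.8 296.6]
11 [282.2 283.7 288.2 297.1]
```

{"op": "move_arm", "data": {"increments": [1.2,0,2.2,0,0.76,1.2,0,2.2,0,0.76,0,0,0,0,0.68,0,0,0,0,0.652,0,0,0,0,0.65,0,0,0,0,0.65]}}

```text
time: 19.67
tool_pos: [0.4753, 0.0665, 0.0939]
tool_rot: [-0.001, 0.313, 0.95, 0.0]
contact_force: [-1.5, 1.1, -2.1]
gripper_width: 0.654
grasp_force: 15.8
```

{"op": "move_arm", "data": {"increments": [0.5,0,0.9,0,0.65,0.5,0,0.9,0,0.65,0,0,0,0,0.65]}}

```text
time: 19.92
tool_pos: [0.4753, 0.0666, 0.0938]
tool_rot: [0.0, 0.313, 0.95, -0.0]
contact_force: [-2.9, -0.8, 5.2]
gripper_width: 0.65
grasp_force: 16.6
```

```bash
python3 tilt.py | grep -v '\[\['
```

```text
t 19.92 p [0.4753 0.0666 0.0938] az 53.5 tz [ 0.    -0.001 -1.   ] F [-2.9 -0.8  5.2] w 0.650 g 16.6 j [-0.02 -0.17  2.07 -0.    1.25 -0.95]
spin -0.002 rad (0.0 rows)
[0.493  0.0538 0.1301] -> [-21.9   0.2 -36.3] rows 1.1
240 [(274.5, 55), (277.5, -15), (283.5, 7), (287.5, -17), (299.5, -6), (302.5, 6)]
245 [(273.5, 61), (277.5, -17), (283.5, 7), (288.5, -18), (299.5, -9), (302.5, 7)]
255 [(274.5, 55), (277.5, -10), (288.5, -17), (299.5, -11), (302.5, 6)]
260 [(279.5, 26), (288.5, -17), (299.5, -11), (302.5, 7), (313.5, -10)]
```

{"op": "move_arm", "data": {"increments": [-0.5,0,-0.9,0,0.655,0,0,0,0,0.68,0,0,0,0,0.75,0,0,0,0,0.85,0,0,-10,0,0.9,0,0,-30,0,1,0,0,-38,0,1,0,0,-38,0,1]}}

```text
time: 20.63
tool_pos: [0.4745, 0.0666, 0.2104]
tool_rot: [-0.001, 0.314, 0.95, -0.0]
contact_force: [1.3, 0.1, 0.0]
gripper_width: 1.001
grasp_force: 0.0
```

{"op": "move_arm", "data": {"increments": [0,-30,-10,0,1,0,-36,0,0,1,0,-36,0,0,1,0,-36,0,0,1,0,-36,0,0,1,0,0,0,0,1]}}

```text
time: 21.13
tool_pos: [0.3695, -0.0769, 0.2203]
tool_rot: [0.001, 0.317, 0.948, -0.001]
contact_force: [-0.3, -0.5, 0.5]
gripper_width: 0.999
grasp_force: 0.0
```

```bash
cat > fin.py <<'E'
from plan import *
plan([])
F={n:cv2.cvtColor(manip.grab_frame(n)['image'],cv2.COLOR_BGR2GRAY) for n in('top','scene')}
cv2.imwrite('pics/fin.png',F['top'])
# sample profiles in the top image along cradle x at z=80 height and along y
for yy in(-20,0,20):
    xs=np.arange(-32,34,.5); q=proj('top',cradle(S,np.c_[xs,xs*0+yy,xs*0+80])).astype(np.float32)
    I=cv2.remap(F['top'],q[:,:1],q[:,1:],1)[:,0].astype(float); d=np.diff(cv2.GaussianBlur(I[:,None],(1,5),1)[:,0])
    print('x-edges at y',yy,[(float(xs[i]+.25),int(d[i])) for i in range(1,len(d)-1) if abs(d[i])>2.5 and abs(d[i])>=abs(d[i-1]) and abs(d[i])>abs(d[i+1])])
for xx in(-16,-6,10,14):
    ys=np.arange(-38,38,.5); q=proj('top',cradle(S,np.c_[ys*0+xx,ys,ys*0+80])).astype(np.float32)
    I=cv2.remap(F['top'],q[:,:1],q[:,1:],1)[:,0].astype(float); d=np.diff(cv2.GaussianBlur(I[:,None],(1,5),1)[:,0])
    print('y-edges at x',xx,[(float(ys[i]+.25),int(d[i])) for i in range(1,len(d)-1) if abs(d[i])>4 and abs(d[i])>=abs(d[i-1]) and abs(d[i])>abs(d[i+1])])
E
python3 fin.py
```

```text
t 21.13 p [ 0.3695 -0.0769  0.2203] az 53.1 tz [ 0.001 -0.003 -1.   ] F [-0.3 -0.5  0.5] w 0.999 g 0.0 j [-0.4  -0.6   2.16 -0.    1.58 -1.33]
x-edges at y -20 [(-31.25, -3), (-22.25, 7), (5.75, -3), (9.75, 4), (22.75, -3), (32.25, 3)]
x-edges at y 0 [(4.25, -4), (9.25, 5), (16.75, -2), (22.75, -4)]
x-edges at y 20 [(-28.25, -4), (-23.25, 8), (5.25, -3), (9.25, 5), (22.75, -4)]
y-edges at x -16 [(-35.75, -7), (28.25, -9), (32.25, 5)]
y-edges at x -6 [(-34.25, -7), (28.25, -9)]
y-edges at x 10 [(-32.75, -7), (27.75, -6)]
y-edges at x 14 [(-32.25, -7), (27.75, -8)]
```

The top-view edges put the 32's flat top at x = -22 to 4.5 mm and the 14's from 9.5 mm. They read the same at y = ±20, so both are square, and the side edges are at 28 mm. Both are seated and the arm is clear.

```bash
python3 -c "
from plant import manip
print(manip.job_done())"
```

```text
the job is handed in; nothing more can be done
None
```

I put packer_32 (against the stop) and packer_14 (beside the block) side by side in the gap and handed the job in at about 21 s; camera edges and light 5–8 N nudges show both square, centred along the walls and on the floor, resting on the stop side of the roughly 4 mm slack. packer_32 slipped from a light grip and dropped a short way into place. I never aimed at the bottles or cap, but did not check them afterwards.

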